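# Locate a chassis casting in a leaf drill jig

### The arm

A 6-joint arm with a two-finger parallel gripper is mounted at the origin on the work surface. World frame = base frame: x ahead of the robot, y to its left, z up, the work surface at z = 0. Lengths are in mm, angles in rad, forces in N, time in s.
With the tool pointing down it reaches from about 350 to 975 mm from the base axis. Payload 7.1 kg.
Tool frame: the origin (TCP) lies between the finger pads; the fingertips stand 14 mm ahead of it and the grasp point (between the pads) lies 5 mm behind it; z points along the fingers, y is the direction in which the jaws open and shut (so a half turn about z gives the same grasp; the last joint's range is limited). The gripper opens to 88 mm and grips with 3 to 60 N. Pads are 20 mm wide; open, the fingers measure 115 mm over their backs; the gripper's body (75 mm by 178 mm) begins 61 mm behind the grasp point.
Start: joints at [1.124, 0.423, 1.63, -0, 1.089, -0.019], TCP at [259.261, 568.673, 236.675] pointing down, gripper open.
Joint ranges: [-3, 3], [-0.9, 2.11], [0.09, 2.58], [-1.31, 4.45], [0.11, 2.69], [-2.54, 2.54]. Speed limits (rad/s): [2.39, 2.39, 3.01, 3.14, 3.14, 3.14].

### API

Orientations are given as a rotation vector (axis times angle).
In Python, from workcell import get_obs, get_image, calibration, close_job, regions_of, place_of gives the robot as it stands.
- The arm moves only by the tool move_arm, never from a script. Its argument "deltas" is a list of rows, each a list of 5 numbers: the closure in counts, from 0 (fully open) to 255 (shut), then the shift along the tool's x, y, z in m, then the turn about the tool's z in rad. In form: [[grip, x, y, z, roll], ...]. A call has 1 to 5 rows; each row is the pose to reach, as a shift and turn from the pose commanded when the call began, along the tool's axes at that moment; what a row does not reach only later rows make up. A row lasts 1/12 s, in which the tool goes at most 41.7 mm and 7.16 degrees, less where a joint would pass 70% of its speed; a pose out of reach is approached as far as the arm can. A call with a gripper value outside its range is refused whole. The fingers move at their own pace and stop on an object; the grip force is fixed at half the most. Time passes only in rows, so rows that repeat a pose let the fingers close. It gives the time, the measured TCP pose, the force and the opening at its end, in the units of the state.
- get_obs(): the state, without advancing time (a new reading comes with each control period).
- get_image(name): name is "side" or "top" or "wrist"; returns the picture (384x512x3 uint8, blue, green, red); there is no depth.
- calibration(name): a dict with "intrinsics" (3x3 intrinsics, pixels), "world_to_cam" (4x4, takes a point from world to camera coordinates); the wrist camera has in their place "hand_eye" (4x4, takes a point from camera to tool coordinates, whose origin is the TCP and whose axes are the flange's). Camera axes: x right, y down, z forward; pixel columns grow to the right and rows downward; lengths in mm; the calibration is good to about 2 mm. A picture is of the moment at which its call begins: read the wrist's pose just before it. calibration takes no time and is no camera call.
- close_job(): hands the job in, once; it reports no verdict.
Trained networks look in the newest picture that a camera, given by its name, has taken for a name from the list of things; names that differ only in an ending like _2 or _b are one class to them, and where a whole thing is asked for, a point or a joint stands for the part that bears it (a point fixed in the world has none). Each returns a list of dicts, best first, with "conf" (0 to 1); they miss things now and then, are a little off and sometimes report something else, mostly with a low value. They report only what shows in the picture. A call takes as long as a camera call. They do not tell look-alikes from the thing itself.
- regions_of(camera, name): "region" (384x512 bool, what is visible of it).
- place_of(camera, name): "location" ([x, y, z] in mm, in world coordinates, good to about 4 mm: a listed point, or the origin of a listed thing).
The state is a dict: "t": time; "qpos": joint angles; "qvel": joint speeds; "joint_torque": joint torques, N m; "ee_pos": TCP position; "orientation": TCP orientation; "ft_force": force on the tool from outside, world axes, zero at the start; "moment": the same for the moment, N m; "width": finger opening in mm.
Only numpy, scipy, OpenCV 4.12 (cv2) and the standard library are available. Lean on these libraries where they do the work, as an engineer would, in place of code of your own. Each camera call takes 0.05 s, during which the arm holds its last target.

### The job

Load the chassis casting (the flat grey plate with the round post) into the drill jig: lay it flat on the bed, post up and tongue end towards the hinged leaf, clear of the dowels and the end stop; then push its long edge square against both dowels, and after that slide it along them until its square end is home against the end stop. Do this by feel: press it for a moment with 6 to 10 N, first on the dowels and then on the stop, and never with 12 N or more, which bruises the soft casting. Then swing the leaf down onto the located casting and let go; leave the other things on the bench plate as they are.

Things in the scene. Friction and masses are not known exactly. Their poses are not given: they have to be found in the camera images.
- casting_post (a point): Loose chassis casting, matt grey metal, 0.18 to 0.34 kg, flat on the bench plate: plate 46 (x) by 110 (y) by 8 mm, tongue 20 mm wide, 10 mm long on its -y end, +y end square; the grip is a round post 22 mm in diameter, 34 mm tall on the middle of its top. Point on the post's axis, 25 mm above the underside; x to the locating long edge, y to the square end. Push the post low, at its foot.
- edge_a (a point): Point on the casting's locating (+x) long edge, half-way up the 8 mm edge: 23 mm in x and -35 mm in y from the post's axis.
- edge_b (a point): Point on the casting's locating (+x) long edge, half-way up the edge: 23 mm in x and +35 mm in y from the post's axis.
- square_end (a point): Middle of the casting's plain square end face, 55 mm in y from the post's axis, half-way up the edge.
- jig: Drill jig screwed on the 8 mm bench plate: dark steel base 95 (x) by 210 (y) by 14 mm, its ground, oiled top is the bed (it takes about 1 N to slide the casting). Origin on its underside, below where the casting goes; bed from y -120 to 90, x -50 to 45 mm. Dowels on the +x side, end stop at the +y end, hinged leaf at the -y end. Seated, the casting has the jig's yaw, long edge at x = 23 mm.
- dowel_a: Upright bright steel dowel 10 mm in diameter, 12 mm tall above the bed, at x = 28, y = -38 mm in the jig's frame; origin at its foot on the bed.
- dowel_b: The second, same dowel, at x = 28, y = +26 mm in the jig's frame; origin at its foot on the bed.
- end_stop: End stop: bright steel block 30 (x) by 20 (y) by 16 mm tall, screw head 6 mm high on top, fixed on the bed at x = 0, its y in the jig's frame set anywhere from 56 to 66 mm. Origin at the middle of its underside; the contact face is 10 mm from it towards the jig's -y. Rigid, as are the dowels.
- leaf_hinge (a point): The middle of the leaf's hinge pin, at x = 0, y = -100, z = 21 mm in the jig's frame; the pin runs along the jig's x. Its axes are those of the jig.
- leaf_tip (a point): Middle of the outer edge of the leaf's free end: 74 mm along the leaf from the hinge pin, on its outer face, which lies 13 mm off the pin. The leaf is an aluminium bar 26 mm wide, 8 mm thick, with a 12 mm steel drill bush 53 mm from the pin that stands out 4 mm below.
- leaf (a joint): Leaf angle, rad: 0 level, its bush resting on the seated casting; 1.57 upright; 1.85 leaning back at most; starts at 1.5 to 1.75. The stiff hinge keeps it where it is left; about 2 N at its tip move it. Pushed from behind (its -y side) it swings over and down towards +y.
- cleaning_car: Bystander: grey plastic track-cleaning car with a tank, 36 by 138 mm, 50 mm tall; loose. Origin under its middle.
- loco_shell: Bystander: yellow locomotive shell, 40 by 150 mm, 51 mm tall, light and loose. Origin under its middle.
- pin_drill: Bystander: small steel hand pin drill, 115 mm long, 8 mm thick, lying loose between the jig and the tweezer case. Origin under its middle.
- dowels: The pair of dowels taken together; origin on the bed half-way between them (x = 28, y = -6 mm in the jig's frame).
Not all that is in view belongs to the job. Leave any green look-alike of the part that bears casting_post alone.

How it is judged:
By the outcome, as a careful person would: the job done as asked, in the order asked, and still so for the second after the job is handed in, with the robot touching nothing.
It also fails if it takes over 66 s, if anything falls off the work surface, if the arm or the gripper's body presses on something with over 40 N, if the wrist force passes 120 N, or if a joint passes its speed limit or range.

## Working session

There is one attempt and no reset: what is moved stays moved. The work goes in short steps, Python scripts to look and compute and a tool call to move; the robot and the scene stay as the last step left them, time stands still between calls to the robot, and variables do not carry over. Pictures are saved under pics/ and viewed, and the job is handed in when it is done.

Besides the shell and the picture viewer there is one more tool, called after "Request:" by a JSON object that holds its "api" and its "payload". move_arm: Moves the arm, as the interface text tells. Its arguments: {"type":"object","properties":{"deltas":{"type":"array","items":{"type":"array","items":{"type":"number"}}}},"required":["deltas"]}

```bash
ls; mkdir -p pics
python3 - <<'E'
from workcell import *
import cv2
o=get_obs();print({k:o[k] for k in('t','ee_pos','orientation','ft_force','width')})
for c in('side','top','wrist'):
    cv2.imwrite(f'pics/{c}0.png',get_image(c))
    k=calibration(c)
    print(c,k)
for n in('casting_post','dowel_a','end_stop','leaf_tip','leaf_hinge','jig','square_end','edge_a','cleaning_car','pin_drill','loco_shell'):
    for c in('top','side'):
        print(n,c,[(round(d['conf'],2),[round(float(x),1) for x in d['location']]) for d in place_of(c,n)])
print(get_obs()['t'])
E
```

```text
pics
{'t': 0.0, 'ee_pos': array([259.03021435, 568.23545473, 235.92434998]), 'orientation': array([-6.66825092e-01, -3.06964909e+00,  2.24877141e-03]), 'ft_force': array([ 0.57234539, -0.65006464, -0.87558463]), 'width': 88.20327772345733}
side {'intrinsics': array([[459.47490154,   0.        , 250.13794704],
       [  0.        , 459.47490154, 194.06172591],
       [  0.        ,   0.        ,   1.        ]]), 'world_to_cam': array([[-7.07148601e-01, -7.06823059e-01,  1.84937684e-02,
         3.35437869e+02],
       [-3.82146883e-01,  3.60054888e-01, -8.51072405e-01,
         2.13161270e+02],
       [ 5.94898829e-01, -6.08901996e-01, -5.24722539e-01,
         7.79353742e+02],
       [ 0.00000000e+00,  0.00000000e+00,  0.00000000e+00,
         1.00000000e+00]])}
top {'intrinsics': array([[459.80592252,   0.        , 263.35087855],
       [  0.        , 459.80592252, 193.25825659],
       [  0.        ,   0.        ,   1.        ]]), 'world_to_cam': array([[ 4.13939346e-03, -9.99579650e-01, -2.86947583e-02,
         8.65259513e+00],
       [-9.98575569e-01, -2.60538933e-03, -5.3292068
[... 1483 characters left out ...]
(0.77, [441.8, 321.1, 11.2])]
square_end side [(0.87, [181.1, 315.5, 7.1]), (0.73, [442.3, 327.2, 11.1])]
edge_a top [(0.88, [203.4, 327.7, 5.4]), (0.75, [266.3, 295.1, 8.3]), (0.63, [463.1, 314.3, 12.7]), (0.57, [488.8, 246.0, 9.1])]
edge_a side [(0.91, [490.8, 248.8, 10.4]), (0.84, [212.1, 327.9, 5.7]), (0.63, [473.4, 314.5, 15.4]), (0.25, [648.7, 62.0, 10.5]), (0.21, [440.6, 326.2, 9.4])]
cleaning_car top [(0.7, [633.5, 250.1, 5.0])]
cleaning_car side [(0.7, [635.0, 245.8, 6.3])]
pin_drill top [(0.66, [649.9, 63.1, 7.8]), (0.59, [465.2, 314.5, 10.5])]
pin_drill side [(0.6, [649.7, 63.0, 9.2])]
loco_shell top [(0.9, [443.4, -284.5, 9.0])]
loco_shell side [(0.87, [444.4, -288.8, 6.0])]
1.25
```

View pics/top0.png

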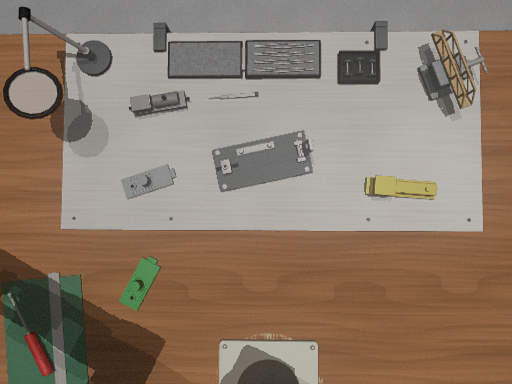

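View pics/side0.png

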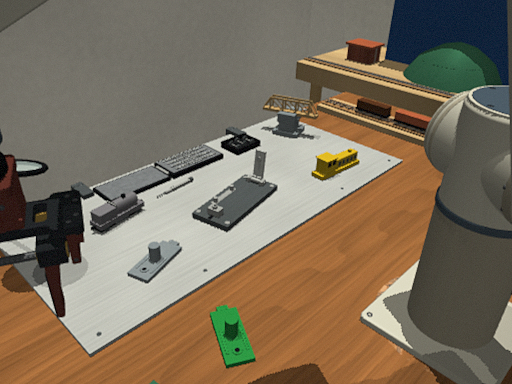

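View pics/wrist0.png

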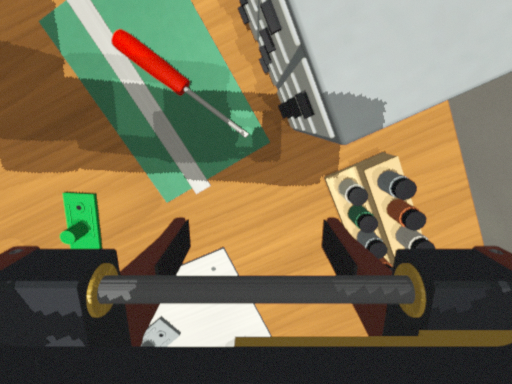

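The grey plate at top (148,181) and the green one at (140,283) are the two candidates. The grey one on the bench plate fits, because it is matt grey with a round post. I'll measure both it and the jig and enlarge the crop to confirm.

```bash
cat > h.py <<'E'
from workcell import *
import numpy as np, cv2
from scipy.spatial.transform import Rotation as R
def cam(c,obs=None):
    k=calibration(c)
    if c!='wrist': return k['intrinsics'],k['world_to_cam']
    T=np.eye(4);T[:3,:3]=R.from_rotvec(obs['orientation']).as_matrix();T[:3,3]=obs['ee_pos']
    return k['intrinsics'],np.linalg.inv(T@k['hand_eye'])
def proj(P,K,W):
    p=(W[:3,:3]@np.asarray(P,float).reshape(-1,3).T).T+W[:3,3]
    q=(K@p.T).T; return q[:,:2]/q[:,2:]
def back(uv,z,K,W):
    uv=np.asarray(uv,float).reshape(-1,2)
    d=np.linalg.inv(K)@np.c_[uv,np.ones(len(uv))].T
    Rm=W[:3,:3];c=-Rm.T@W[:3,3];d=(Rm.T@d).T
    s=(z-c[2])/d[:,2]; return c+d*s[:,None]
def jaw(o):
    m=R.from_rotvec(o['orientation']).as_matrix(); return m
def st(o=None):
    o=o or get_obs(); m=jaw(o)
    print('t %.2f'%o['t'],'tcp',o['ee_pos'].round(1),'jawang %.3f'%np.arctan2(m[1,1],m[0,1]),'z',m[:,2].round(3),'F',o['ft_force'].round(2),'w %.1f'%o['width'],'q',np.round(o['qpos'],2))
E
python3 - <<'E'
from h import *
st()
K,W=cam('top')
im=get_image('top')
for n,z in(('casting_post',16),('jig',22)):
    for r in regions_of('top',n):
        m=r['region'].astype(np.uint8); c=cv2.findContours(m,0,2)[0]; c=max(c,key=cv2.contourArea)
        g=back(c.reshape(-1,2),z,K,W)[:,:2].astype(np.float32)
        print(n,round(r['conf'],2),m.sum(),cv2.minAreaRect(c),cv2.minAreaRect(g))
cv2.imwrite('pics/topz.png',cv2.resize(im[115:215,110:330],None,fx=3.6,fy=3.6,interpolation=cv2.INTER_CUBIC))
E
```

```text
t 1.25 tcp [259.3 568.7 236.7] jawang 1.143 z [ 0.  0. -1.] F [-0.16  0.28 -0.28] w 87.8 q [ 1.12  0.42  1.63 -0.    1.09 -0.02]
casting_post 0.65 1107 ((149.20001220703125, 180.59999084472656), (21.50348663330078, 54.39117431640625), 71.56504821777344) ((459.4786071777344, 265.8759765625), (48.524906158447266, 122.24018859863281), 18.561899185180664)
casting_post 0.64 1118 ((140.5283203125, 281.84906005859375), (22.14531707763672, 54.780521392822266), 29.05460548400879) ((234.7603759765625, 281.12457275390625), (49.48480224609375, 120.2378158569336), 61.49676513671875)
jig 0.6 3865 ((264.38543701171875, 160.1961212158203), (42.95238494873047, 100.15469360351562), 78.31063079833984) ((504.86444091796875, 8.12933349609375), (95.68655395507812, 221.9732208251953), 11.830792427062988)
```

View pics/topz.png

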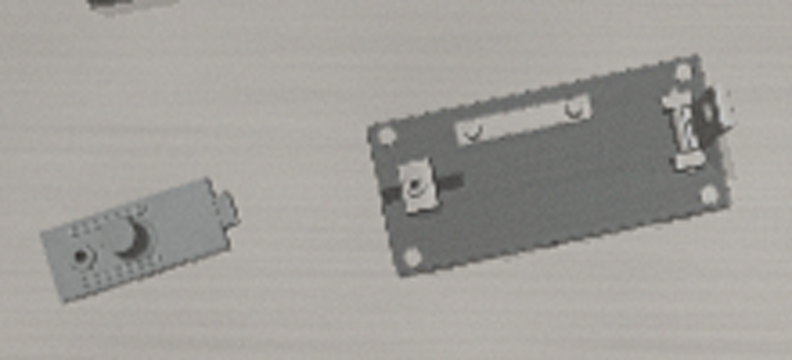

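Run:
```python
from h import *
K,W=cam('top')
f=lambda p:np.array(p)/3.6+[110,115]-0.36
c=back(f([[369,127],[697,55],[730,205],[400,277]]),22,K,W)[:,:2]
print(c.round(1)); e=[c[0]-c[1],c[3]-c[2]]; print([np.degrees(np.arctan2(-v[0],v[1])) for v in e],[np.linalg.norm(v) for v in e])
e=[c[0]-c[3],c[1]-c[2]];print([np.degrees(np.arctan2(v[1],v[0])) for v in e],[np.linalg.norm(v) for v in e])
y=0.213;m=c.mean(0);Rj=np.array([[np.cos(y),-np.sin(y)],[np.sin(y),np.cos(y)]])
print('jig origin by corners',m-Rj@[-2.5,-15])
d=back(f([[474,131],[574,108]]),34,K,W)[:,:2];print('dowels',d.round(1),'mid->origin',d.mean(0)-Rj@[28,-6], np.degrees(np.arctan2(-(d[0]-d[1])[0],(d[0]-d[1])[1])))
s=back(f([[415,185]]),44,K,W)[0,:2];print('stop in jig y',Rj.T@(s-(m-Rj@[-2.5,-15])))
c=back(f([[41,231],[208,179],[231,248],[65,302]]),16,K,W)[:,:2];print('cast',c.round(1),c.mean(0))
e=[c[0]-c[1],c[3]-c[2]]; print([np.degrees(np.arctan2(-v[0],v[1])) for v in e],[np.linalg.norm(v) for v in e])
print('post top',back(f([[131,238]]),50,K,W))
```

```text
[[527.7 124.2]
 [572.3 -78.1]
 [479.6 -98.2]
 [434.9 104.1]]
[np.float64(12.434990948726643), np.float64(12.451176832352871)] [np.float64(207.1393584028116), np.float64(207.22105199737385)]
[np.float64(12.19853636621567), np.float64(12.247721050613087)] [np.float64(94.93275041676507), np.float64(94.8739094481288)]
jig origin by corners [502.90966636  28.1817698 ]
dowels [[523.5  58.2]
 [537.6  -2.7]] mid->origin [501.87865034  27.72799708] 13.026436226538443
stop in jig y [ 0.32383851 66.11210807]
cast [[463.4 329.5]
 [496.  225.3]
 [453.  210.2]
 [419.2 313.5]] [457.91440229 269.6184833 ]
[np.float64(17.387423101061522), np.float64(18.144537906244906)] [np.float64(109.21618070633029), np.float64(108.68389291760218)]
post top [[456.41106431 263.1302931   50.        ]]
```

Request:
{"api": "move_arm", "payload": {"deltas": [[0,-0.031,-0.019,0.0,0],[0,-0.061,-0.038,0.01,0],[0,-0.092,-0.057,0.02,0],[0,-0.122,-0.076,0.03,0],[0,-0.153,-0.095,0.04,0]]}}

```text
t: 1.82
ee_pos: [359.6, 417.5, 196.5]
orientation: [0.666, 3.07, 0.001]
ft_force: [0.2, 0.2, -0.1]
width: 88.0
```

Request:
{"api": "move_arm", "payload": {"deltas": [[0,-0.031,-0.019,0.01,0.1],[0,-0.061,-0.038,0.02,0.2],[0,-0.092,-0.057,0.03,0.3],[0,-0.122,-0.076,0.04,0.4],[0,-0.152,-0.095,0.055,0.5]]}}

```text
t: 2.23
ee_pos: [459.4, 268.1, 142.1]
orientation: [1.412, 2.805, 0.003]
ft_force: [0.9, 0.1, 0.0]
width: 87.6
```

Request:
{"api": "move_arm", "payload": {"deltas": [[0,0,0,0,0.11],[0,0,0,0,0.22],[0,0,0,0,0.33],[0,0,0,0,0.33],[0,0,0,0,0.33]]}}

```text
t: 2.65
ee_pos: [458.1, 269.3, 141.8]
orientation: [1.844, 2.543, 0.0]
ft_force: [-0.5, -0.9, -0.4]
width: 87.7
```

```bash
cat >> h.py <<'E'
def to(x,y,z,ang,o=None):
    o=o or get_obs(); m=jaw(o); d=m.T@(np.array([x,y,z])-o['ee_pos']); a=np.arctan2(m[1,1],m[0,1])
    print('delta mm',d.round(1),'roll %.3f'%(a-ang))
E
python3 - <<'E'
from h import *
o=get_obs(); st(o)
im=get_image('wrist'); cv2.imwrite('pics/w1.png',im)
K,W=cam('wrist',o)
for n in('casting_post','square_end','edge_a'):
    print(n,[(round(d['conf'],2),np.round(d['location'],1)) for d in place_of('wrist',n)])
print(proj([[458,269,50],[458,269,16]],K,W))
E
```

```text
t 2.65 tcp [458.1 269.3 141.8] jawang 0.316 z [ 0.  0. -1.] F [-0.45 -0.86 -0.41] w 87.7 q [ 0.51  0.42  1.9  -0.    0.82  0.19]
casting_post [(0.81, array([461.9, 272.2,  27.3])), (0.6, array([230.6, 291.8,  26.1]))]
square_end [(0.89, array([445.1, 326.4,  14.5])), (0.56, array([180.1, 313.5,   4.2]))]
edge_a [(0.9, array([472.5, 317.9,  11. ])), (0.87, array([492.7, 248.5,  11.5])), (0.71, array([271.2, 292.7,   4.8])), (0.58, array([207.4, 327.5,   2.6]))]
[[256.71951784 199.47759644]
 [256.56411436 190.07810586]]
```

View pics/w1.png

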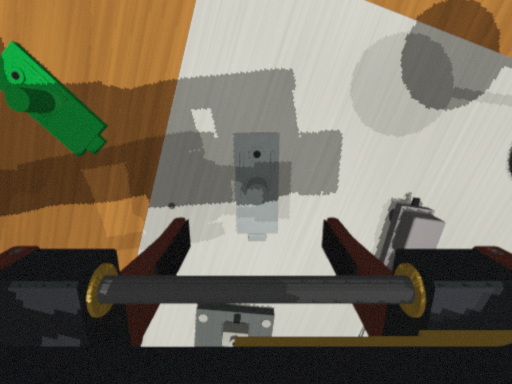

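Run:
```python
from h import *
im=cv2.imread('pics/w1.png')
c=im[125:250,215:300]; c=cv2.convertScaleAbs(cv2.resize(c,None,fx=4.8,fy=4.8,interpolation=cv2.INTER_CUBIC),alpha=1.3)
cv2.imwrite('pics/w1z.png',c)
o=get_obs();K,W=cam('wrist',o)
print(o['t'])
```

```text
2.85
```

View pics/w1z.png

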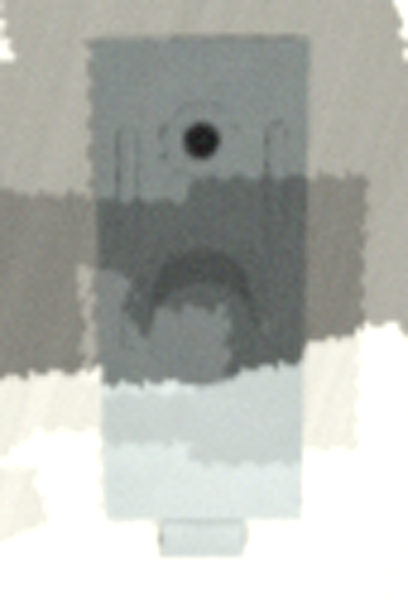

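Run:
```python
from h import *
o=get_obs();K,W=cam('wrist',o)
c=back(np.array([[90,37],[308,37],[302,518],[105,518]])/4.8+[214.9,124.9],16,K,W)[:,:2]
print(c.round(1),c.mean(0).round(1)); 
for a,b in((0,3),(1,2)):
    v=c[a]-c[b]; print(np.arctan2(-v[0],v[1]),np.linalg.norm(v))
for a,b in((0,1),(2,3)): print(np.linalg.norm(c[a]-c[b]))
# bottom corners: z of pairs
p=back(np.array([[196,262+80]])/4.8+[214.9,124.9],50,K,W);print('posttop?',p)
to(459,270,47,0.31)
```

```text
[[417.2 319.1]
 [460.7 333.3]
 [495.8 229.5]
 [452.1 215.3]] [456.5 274.3]
0.3243433932415169 109.55154783090937
0.32558007847436926 109.57231187408951
45.784583697631234
45.920288532216034
posttop? [[455.89986922 272.03817403  50.        ]]
delta mm [ 0.1  1.2 94.8] roll 0.005
```

Request:
{"api": "move_arm", "payload": {"deltas": [[0,0.0025,0.001,0.035,0],[0,0.0025,0.001,0.07,0],[0,0.0025,0.001,0.1,0],[0,0.0025,0.001,0.109,0],[0,0.0025,0.001,0.109,0]]}}

```text
t: 3.27
ee_pos: [456.5, 271.2, 30.6]
orientation: [-1.845, -2.54, 0.007]
ft_force: [0.2, -0.1, 0.4]
width: 87.6
```

Run:
```python
from h import *
o=get_obs(); st(o)
im=get_image('side'); cv2.imwrite('pics/s2.png',cv2.resize(im[200:300,60:240],None,fx=4,fy=4))
```

```text
t 3.27 tcp [456.5 271.2  30.6] jawang 0.314 z [-0.004 -0.002 -1.   ] F [ 0.24 -0.14  0.43] w 87.6 q [ 0.51  0.62  1.93 -0.    0.6   0.2 ]
```

View pics/s2.png

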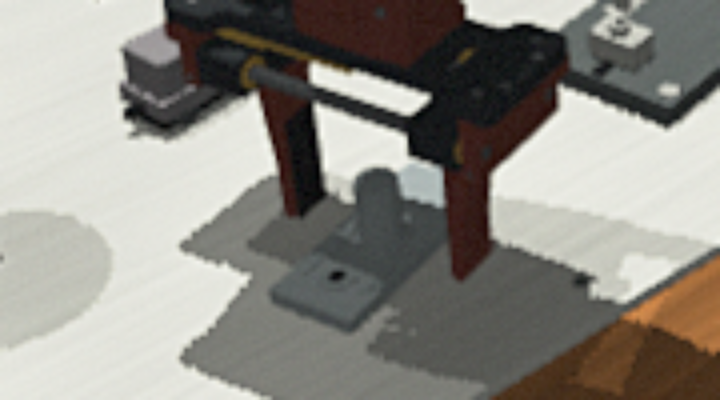

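Request:
{"api": "move_arm", "payload": {"deltas": [[0,0,0,-0.0015,0],[120,0,0,-0.0015,0],[255,0,0,-0.0015,0],[255,0,0,-0.0015,0],[255,0,0,-0.0015,0]]}}

```text
t: 3.73
ee_pos: [458.7, 272.2, 35.1]
orientation: [1.848, 2.54, 0.002]
ft_force: [0.4, 0.7, 0.4]
width: 64.4
```

Request:
{"api": "move_arm", "payload": {"deltas": [[255,0,0,0,0],[255,0,0,0,0],[255,0,0,0,0],[255,0,0,0,0],[255,0,0,0,0]]}}

```text
t: 4.15
ee_pos: [458.1, 271.9, 34.1]
orientation: [-1.848, -2.541, 0.0]
ft_force: [0.1, -0.1, 0.6]
width: 31.3
```

Request:
{"api": "move_arm", "payload": {"deltas": [[165,0,0,0.0025,0],[165,0,0,0.0025,0],[165,0,0,0.0025,0],[255,0,0,0.0025,0],[255,0,0,0.0025,0]]}}

```text
t: 4.57
ee_pos: [458.1, 272.0, 31.6]
orientation: [-1.848, -2.541, -0.0]
ft_force: [1.6, 0.6, -2.0]
width: 21.6
```

Request:
{"api": "move_arm", "payload": {"deltas": [[255,0,0,0,0],[255,0,0,0,0],[255,0,0,0,0],[255,0,0,0,0],[255,0,0,0,0]]}}

```text
t: 4.98
ee_pos: [458.1, 271.9, 31.6]
orientation: [-1.848, -2.54, 0.0]
ft_force: [1.9, 0.1, -2.0]
width: 21.6
```

Request:
{"api": "move_arm", "payload": {"deltas": [[255,0,0,-0.01,0],[255,0,0,-0.03,0],[255,0,0,-0.06,0],[255,-0.02,-0.003,-0.075,0],[255,-0.05,-0.008,-0.075,0]]}}

```text
t: 5.4
ee_pos: [468.3, 224.1, 110.7]
orientation: [1.842, 2.541, 0.01]
ft_force: [1.7, 0.3, -1.4]
width: 21.3
```

Request:
{"api": "move_arm", "payload": {"deltas": [[255,-0.035,-0.006,0,0],[255,-0.07,-0.012,0,0],[255,-0.105,-0.018,0,0.035],[255,-0.135,-0.023,0,0.07],[255,-0.165,-0.028,0,0.105]]}}

```text
t: 5.82
ee_pos: [490.0, 54.6, 107.5]
orientation: [1.981, 2.438, 0.0]
ft_force: [0.1, 0.9, -2.3]
width: 21.6
```

Run:
```python
from h import *
o=get_obs(); st(o)
to(498,17.2,106,.211,o)
im=get_image('wrist'); cv2.imwrite('pics/w3.png',im)
im=get_image('side'); cv2.imwrite('pics/s3.png',im[100:300,60:340].repeat(2,0).repeat(2,1))
```

```text
t 5.82 tcp [490.   54.6 107.5] jawang 0.206 z [ 0.  0. -1.] F [ 0.15  0.87 -2.26] w 21.6 q [ 0.09  0.44  2.   -0.    0.7  -0.12]
delta mm [-38.3   0.2   1.5] roll -0.005
```

View pics/w3.png

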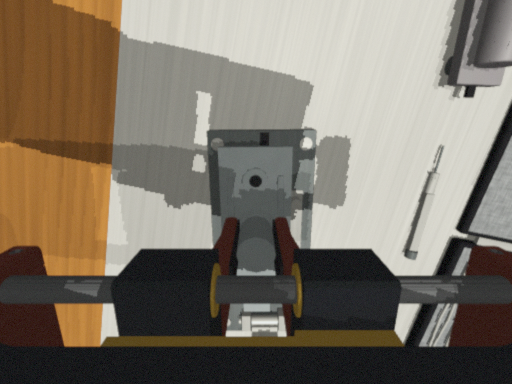

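View pics/s3.png

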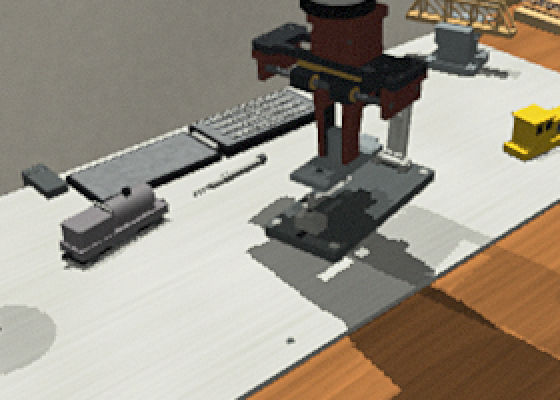

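Request:
{"api": "move_arm", "payload": {"deltas": [[255,-0.02,0,0.01,0],[255,-0.038,0,0.03,0],[255,-0.038,0,0.045,0],[255,-0.038,0,0.045,0],[255,-0.038,0,0.045,0]]}}

```text
t: 6.33
ee_pos: [497.3, 19.5, 61.6]
orientation: [-1.978, -2.439, 0.002]
ft_force: [0.8, 0.1, -1.7]
width: 21.7
```

Run:
```python
from h import *
o=get_obs(); st(o)
im=get_image('wrist'); cv2.imwrite('pics/w4.png',im)
K,W=cam('wrist',o)
y=.216;Rj=np.array([[np.cos(y),-np.sin(y)],[np.sin(y),np.cos(y)]]);O=np.array([502.7,28.5])
def J(x,yy,z): return np.r_[O+Rj@[x,yy],8+z]
print(proj([J(-50,90,14),J(45,90,14),J(-23-7,45,39.5),J(23-7,45,39.5)],K,W).round(1))
im=get_image('top'); cv2.imwrite('pics/t4.png',cv2.resize(im[115:215,190:330],None,fx=5,fy=5,interpolation=cv2.INTER_CUBIC))
```

```text
t 6.33 tcp [497.3  19.5  61.6] jawang 0.208 z [-0.002  0.    -1.   ] F [ 0.85  0.14 -1.66] w 21.7 q [ 0.02  0.53  2.    0.    0.61 -0.19]
[[191.3  80.8]
 [336.1  79.5]
 [219.7 154.2]
 [295.2 153.6]]
```

View pics/w4.png

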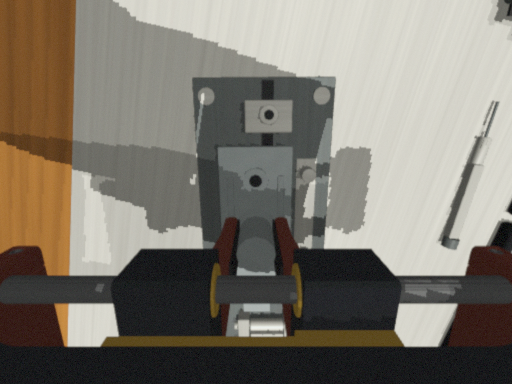

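View pics/t4.png

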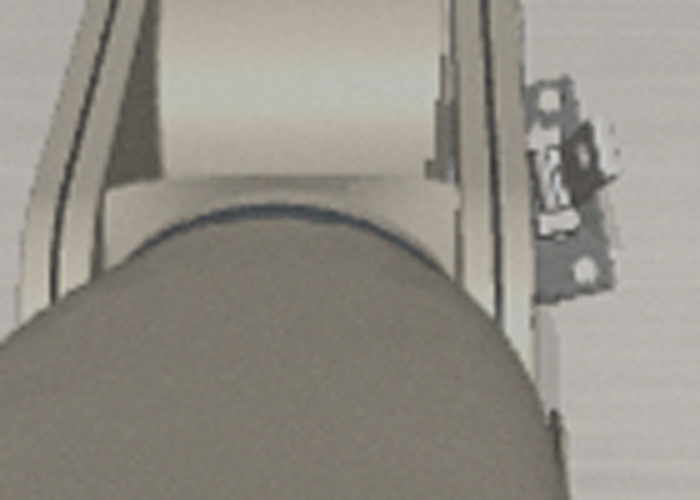

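Run:
```python
from h import *
o=get_obs(); st(o)
K,W=cam('wrist',o)
K,W=cam('wrist',dict(o,ee_pos=np.array([497.3,19.5,61.6])))
y=.216;Rj=np.array([[np.cos(y),-np.sin(y)],[np.sin(y),np.cos(y)]]);O=np.array([502.7,28.5])
J=lambda p:(Rj.T@(p[:2]-O)).round(1)
for n,uv,z in(('far L',(193,78),22),('far R',(335,77),22),('screw',(268.5,114.5),44),('stop front L',(245,132),38),('stop frontR',(292,132),38),('dowelb top',(308,174),34),('cast L',(218,148),46),('cast R',(293,147),46)):
    print(n,J(back(uv,z,K,W)[0]))
to(497.5,18,36,.213,o)
```

```text
t 6.43 tcp [498.2  19.8  62.5] jawang 0.209 z [ 0.001  0.    -1.   ] F [-0.56  0.03 -2.01] w 21.7 q [ 0.02  0.53  2.    0.    0.61 -0.19]
far L [-48.7  91.7]
far R [44.3 91.6]
screw [-0.2 68.1]
stop front L [-14.7  57.7]
stop frontR [15.  57.4]
dowelb top [27.1 29.5]
cast L [-31.   48.6]
cast R [14.8 48.9]
delta mm [-1.6 -1.1 26.5] roll -0.004
```

Request:
{"api": "move_arm", "payload": {"deltas": [[255,0,0,0.008,0],[255,0,0,0.013,0],[255,0,0,0.0155,0],[255,0,0,0.0155,0],[255,0,0,0.0155,0]]}}

```text
t: 6.85
ee_pos: [497.8, 19.3, 46.0]
orientation: [-1.978, -2.44, 0.0]
ft_force: [0.7, 0.2, -1.4]
width: 21.5
```

Request:
{"api": "move_arm", "payload": {"deltas": [[255,0,0,0.0005,0],[255,0,0,0.001,0],[255,0,0,0.001,0],[255,0,0,0.001,0]]}}

```text
t: 7.18
ee_pos: [498.0, 19.2, 45.6]
orientation: [1.979, 2.44, 0.0]
ft_force: [-2.3, 1.0, 5.4]
width: 21.5
```

Request:
{"api": "move_arm", "payload": {"deltas": [[255,0,0,-0.0006,0],[150,0,0,-0.0006,0],[150,0,0,-0.0006,0],[150,0,0,-0.0006,0],[150,0,0,-0.0006,0]]}}

```text
t: 7.6
ee_pos: [498.0, 19.1, 45.7]
orientation: [1.979, 2.44, 0.0]
ft_force: [-0.7, 0.2, -0.6]
width: 35.9
```

Run:
```python
from h import *
o=get_obs(); st(o)
im=get_image('wrist'); cv2.imwrite('pics/w5.png',im)
im=get_image('side'); cv2.imwrite('pics/s5.png',cv2.resize(im[130:240,170:300],None,fx=5,fy=5))
for i in range(3): get_image('top'); print(get_obs()['ft_force'])
```

```text
t 7.60 tcp [498.   19.1  45.7] jawang 0.208 z [ 0. -0. -1.] F [-0.75  0.17 -0.6 ] w 35.9 q [ 0.01  0.56  2.01 -0.    0.58 -0.19]
[ 0.36628126  0.78961924 -0.07826949]
[ 0.0385746  -0.18803387  0.25493068]
[ 0.23180286 -0.63189867  1.25162614]
```

View pics/s5.png

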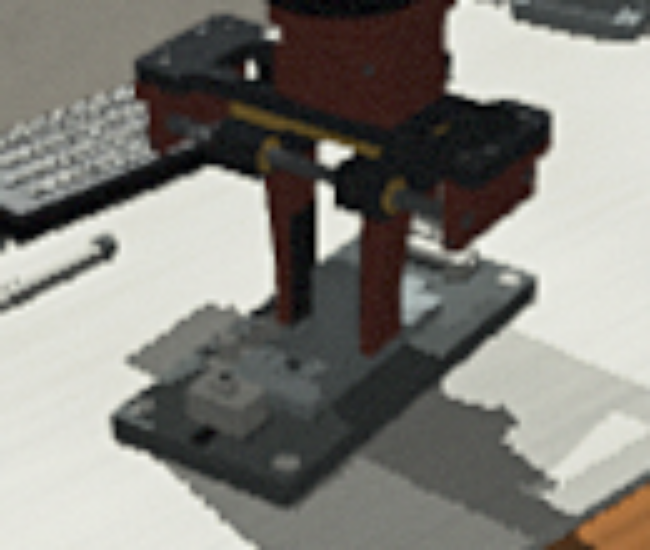

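View pics/w5.png

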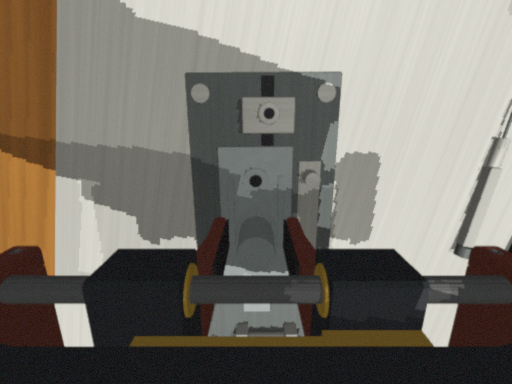

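Request:
{"api": "move_arm", "payload": {"deltas": [[150,0,0.003,0,0],[150,0,0.006,0,0],[150,0,0.008,0,0],[150,0,0.0095,0,0],[150,0,0.011,0,0]]}}

```text
t: 8.27
ee_pos: [508.7, 21.4, 45.7]
orientation: [-1.978, -2.44, 0.001]
ft_force: [-1.1, -0.6, 0.9]
width: 35.9
```

Run:
```python
from h import *
o=get_obs(); st(o)
im=get_image('wrist'); cv2.imwrite('pics/w6.png',cv2.resize(im[60:310,170:360],None,fx=2.4,fy=2.4))
```

```text
t 8.27 tcp [508.7  21.4  45.7] jawang 0.208 z [-0.001 -0.    -1.   ] F [-1.1  -0.57  0.89] w 35.9 q [ 0.02  0.57  1.98 -0.    0.59 -0.19]
```

View pics/w6.png

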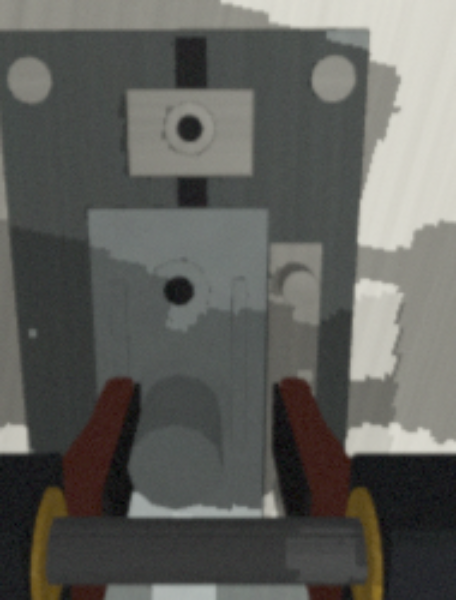

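Request:
{"api": "move_arm", "payload": {"deltas": [[150,0,0.0005,0,0],[150,0,0.001,0,0],[150,0,0.0013,0,0],[150,0,0.0015,0,0]]}}

```text
t: 8.65
ee_pos: [510.1, 21.7, 45.8]
orientation: [-1.979, -2.44, 0.0]
ft_force: [-0.3, -0.7, -0.0]
width: 35.9
```

Request:
{"api": "move_arm", "payload": {"deltas": [[150,0,0.0003,0,0],[150,0,0.0006,0,0],[150,0,0.0008,0,0]]}}

```text
t: 8.9
ee_pos: [511.0, 21.9, 45.8]
orientation: [1.979, 2.44, 0.0]
ft_force: [0.2, 0.2, -0.3]
width: 35.9
```

Request:
{"api": "move_arm", "payload": {"deltas": [[150,0,0.0003,0,0],[150,0,0.0006,0,0],[150,0,0.0009,0,0]]}}

```text
t: 9.15
ee_pos: [511.9, 22.1, 45.8]
orientation: [1.979, 2.44, 0.0]
ft_force: [-0.8, 0.2, -0.4]
width: 36.2
```

Request:
{"api": "move_arm", "payload": {"deltas": [[150,0,0.0003,0,0],[150,0,0.0006,0,0]]}}

```text
t: 9.32
ee_pos: [512.2, 22.1, 45.7]
orientation: [-1.979, -2.44, 0.001]
ft_force: [-2.3, -1.3, -0.3]
width: 36.2
```

Run:
```python
from h import *
o=get_obs(); st(o)
im=get_image('wrist'); cv2.imwrite('pics/w7.png',cv2.resize(im[60:310,170:360],None,fx=2.4,fy=2.4))
print(get_obs()['ft_force'])
```

```text
t 9.32 tcp [512.2  22.1  45.7] jawang 0.208 z [-0. -0. -1.] F [-2.31 -1.32 -0.29] w 36.2 q [ 0.02  0.57  1.97 -0.    0.6  -0.19]
[-1.20851725 -1.3397629   0.98900054]
```

View pics/w7.png

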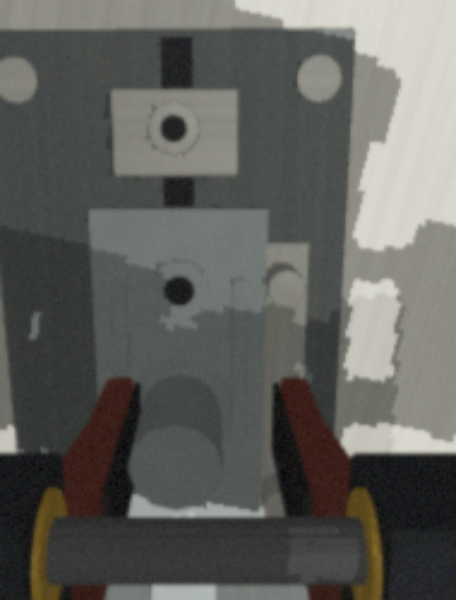

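Request:
{"api": "move_arm", "payload": {"deltas": [[150,0,0.0002,0,0],[150,0,0.0004,0,0]]}}

```text
t: 9.53
ee_pos: [512.4, 22.2, 45.7]
orientation: [-1.978, -2.44, 0.001]
ft_force: [-2.3, -1.1, 1.3]
width: 36.4
```

Request:
{"api": "move_arm", "payload": {"deltas": [[150,0,0.0002,0,0],[150,0,0.0002,0,0]]}}

```text
t: 9.7
ee_pos: [512.4, 22.2, 45.7]
orientation: [-1.978, -2.439, 0.001]
ft_force: [-3.3, -2.3, 2.6]
width: 36.3
```

Request:
{"api": "move_arm", "payload": {"deltas": [[150,0,0.0002,0,0],[150,0,0.0002,0,0]]}}

```text
t: 9.87
ee_pos: [512.4, 22.2, 45.7]
orientation: [-1.978, -2.439, 0.002]
ft_force: [-5.1, -2.5, 3.6]
width: 36.0
```

Request:
{"api": "move_arm", "payload": {"deltas": [[150,0,0.0002,0,0],[150,0,0.0002,0,0]]}}

```text
t: 10.03
ee_pos: [512.4, 22.2, 45.7]
orientation: [-1.978, -2.439, 0.002]
ft_force: [-5.5, -3.8, 3.6]
width: 36.3
```

Request:
{"api": "move_arm", "payload": {"deltas": [[150,0,0.0002,0,0],[150,0,0.0002,0,0]]}}

```text
t: 10.2
ee_pos: [512.5, 22.2, 45.7]
orientation: [-1.978, -2.439, 0.003]
ft_force: [-5.6, -4.2, 4.4]
width: 36.6
```

Run:
```python
from h import *
F=[get_obs()['ft_force']]
im=get_image('wrist');F.append(get_obs()['ft_force']); cv2.imwrite('pics/w8.png',cv2.resize(im[60:310,170:360],None,fx=2.4,fy=2.4))
im=get_image('side');F.append(get_obs()['ft_force']); cv2.imwrite('pics/s8.png',cv2.resize(im[130:240,170:300],None,fx=5,fy=5))
print(np.round(F,1),(np.array(F)[:,:2]@np.array([[.977,.214],[-.214,.977]]).T).round(1)); st()
```

```text
[[-5.6 -4.2  4.4]
 [-6.  -5.1  4.3]
 [-5.5 -2.8  4.6]] [[-6.3 -2.9]
 [-6.9 -3.7]
 [-6.  -1.6]]
t 10.30 tcp [512.5  22.2  45.7] jawang 0.208 z [-0.002 -0.    -1.   ] F [-5.47 -2.84  4.59] w 36.1 q [ 0.02  0.57  1.97 -0.    0.6  -0.19]
```

View pics/w8.png

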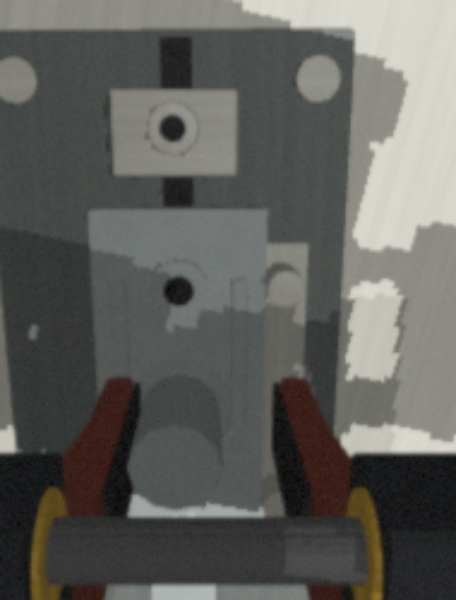

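View pics/s8.png

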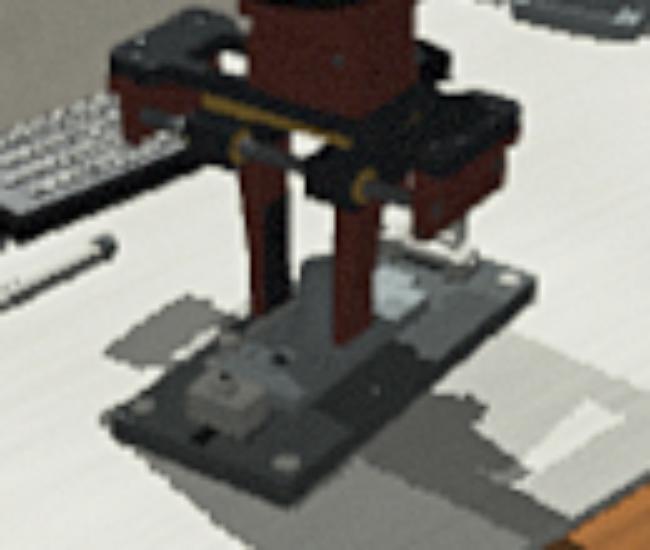

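Request:
{"api": "move_arm", "payload": {"deltas": [[150,0,0.0002,0,0],[150,0,0.0003,0,0],[150,0,0.0003,0,0]]}}

```text
t: 10.55
ee_pos: [512.4, 22.2, 45.6]
orientation: [-1.977, -2.439, 0.003]
ft_force: [-5.5, -3.2, 5.4]
width: 36.4
```

```bash
cat > f.py <<'E'
from h import *
F=[get_obs()['ft_force']]
for i in range(3): get_image('top'); F.append(get_obs()['ft_force'])
F=np.array(F); G=F[:,:2]@np.array([[.977,.214],[-.214,.977]]).T
print('jig x',G[:,0].round(1),'y',G[:,1].round(1),'z',F[:,2].round(1)); st()
E
python3 f.py
```

```text
jig x [-6.1 -6.8 -7.4 -7.2] y [-1.9 -1.8 -2.1 -2.4] z [5.4 4.4 6.  4.3]
t 10.70 tcp [512.5  22.2  45.7] jawang 0.208 z [-0.003 -0.    -1.   ] F [-6.48 -3.93  4.32] w 36.0 q [ 0.02  0.57  1.97 -0.    0.6  -0.19]
```

Request:
{"api": "move_arm", "payload": {"deltas": [[150,0,0.0002,0,0],[150,0,0.0003,0,0],[150,0,0.0003,0,0],[150,0,0.0003,0,0]]}}

```text
t: 11.03
ee_pos: [512.5, 22.3, 45.6]
orientation: [-1.977, -2.438, 0.004]
ft_force: [-7.9, -3.7, 5.7]
width: 36.1
```

```bash
python3 f.py
```

```text
jig x [-8.5 -7.4 -7.3 -7.6] y [-1.9 -1.9 -2.4 -1.2] z [5.7 5.7 5.7 5.5]
t 11.18 tcp [512.5  22.3  45.6] jawang 0.208 z [-0.003 -0.    -1.   ] F [-7.13 -2.84  5.53] w 35.9 q [ 0.02  0.57  1.97 -0.    0.6  -0.19]
```

Request:
{"api": "move_arm", "payload": {"deltas": [[150,0,-0.0015,0,0],[150,0,-0.004,0,0],[150,0,-0.0085,0,0],[150,0,-0.0085,-0.006,0],[150,0,-0.0085,-0.006,0]]}}

```text
t: 11.6
ee_pos: [506.5, 20.9, 52.6]
orientation: [1.978, 2.439, 0.002]
ft_force: [0.6, 0.7, 0.6]
width: 36.2
```

Run:
```python
from h import *
o=get_obs(); st(o)
im=get_image('wrist'); cv2.imwrite('pics/w9.png',cv2.resize(im[60:310,170:360],None,fx=2.4,fy=2.4))
```

```text
t 11.60 tcp [506.5  20.9  52.6] jawang 0.208 z [ 0.002  0.    -1.   ] F [0.58 0.68 0.65] w 36.2 q [ 0.02  0.55  1.99  0.    0.6  -0.19]
```

View pics/w9.png

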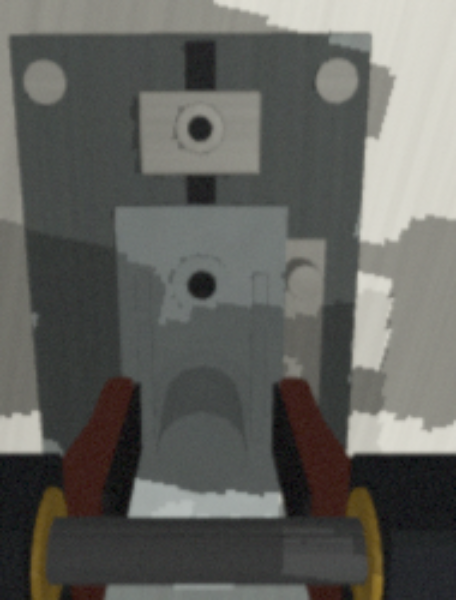

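Run:
```python
from h import *
o=get_obs(); K,W=cam('wrist',dict(o,ee_pos=np.array([506.5,20.9,52.6])))
m=jaw(o)
# post top circle & foot projected with hypothesised centre
for off in(-4,0,4):
    c=o['ee_pos']+m[:,0]*off+m[:,1]*-.5
    a=np.linspace(0,2*np.pi,12,endpoint=False)
    for z in(64,30):
        P=np.c_[c[0]+11*np.cos(a),c[1]+11*np.sin(a),np.full(12,z)]
        q=(proj(P,K,W)-[170,60])*2.4
        print(off,z,q.min(0).round(),q.max(0).round())
st()
```

```text
-4 64 [164. 436.] [255. 517.]
-4 30 [171. 383.] [246. 451.]
0 64 [164. 420.] [255. 502.]
0 30 [171. 369.] [246. 439.]
4 64 [164. 404.] [255. 487.]
4 30 [171. 356.] [246. 426.]
t 11.65 tcp [506.7  20.9  52.5] jawang 0.208 z [ 0.002  0.    -1.   ] F [-0.49 -0.44 -0.02] w 36.2 q [ 0.02  0.55  1.99  0.    0.6  -0.19]
```

Request:
{"api": "move_arm", "payload": {"deltas": [[150,0.001,0,0,0.12],[150,0.001,0,0,0.24],[150,0.001,0,0,0.36],[150,0.001,0,0,0.48],[150,0.001,0,0,0.6]]}}

```text
t: 12.07
ee_pos: [506.2, 21.9, 52.0]
orientation: [2.616, 1.738, 0.001]
ft_force: [-0.1, -0.2, -0.0]
width: 36.4
```

Request:
{"api": "move_arm", "payload": {"deltas": [[150,0,0,0,0.12],[150,0,0,0,0.24],[150,0,0,0,0.36],[150,0,0,0,0.48],[150,0,0,0,0.6]]}}

```text
t: 12.48
ee_pos: [506.2, 21.9, 52.0]
orientation: [3.013, 0.888, 0.002]
ft_force: [-1.0, -0.5, 0.9]
width: 36.2
```

Request:
{"api": "move_arm", "payload": {"deltas": [[150,0,0,0,0.12],[150,0,0,0,0.24],[150,0,0,0,0.363],[150,0,0,0,0.363],[150,0,0,0,0.363]]}}

```text
t: 12.9
ee_pos: [506.0, 21.8, 51.9]
orientation: [3.123, 0.344, 0.001]
ft_force: [-0.5, -0.0, 0.1]
width: 36.1
```

Run:
```python
from h import *
o=get_obs(); st(o)
im=get_image('wrist'); cv2.imwrite('pics/w10.png',im)
im=get_image('side'); cv2.imwrite('pics/s10.png',cv2.resize(im[130:240,170:300],None,fx=5,fy=5))
```

```text
t 12.90 tcp [506.   21.8  51.9] jawang -1.351 z [ 0.001  0.    -1.   ] F [-0.49 -0.04  0.09] w 36.1 q [0.02 0.55 1.99 0.   0.6  1.37]
```

View pics/w10.png

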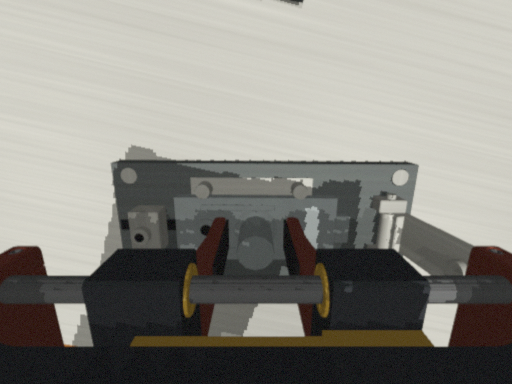

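View pics/s10.png

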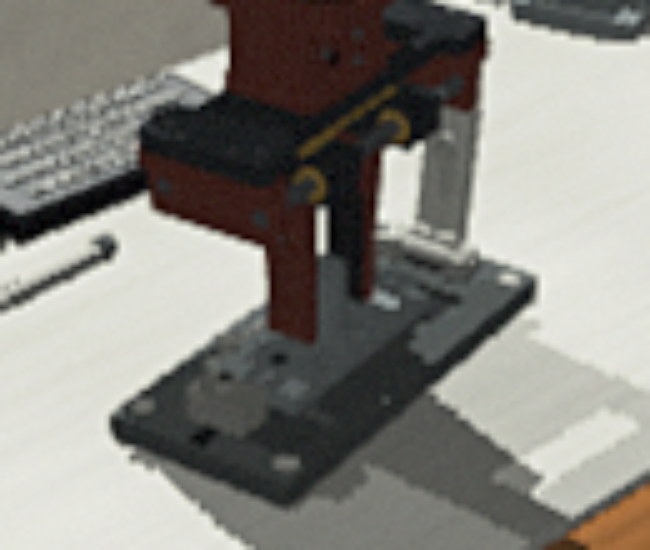

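Request:
{"api": "move_arm", "payload": {"deltas": [[150,0,0,0.003,0],[150,0,0,0.0055,0],[150,0,-0.003,0.0062,0],[150,0,-0.006,0.0062,0],[150,0,-0.007,0.0062,0]]}}

```text
t: 13.42
ee_pos: [503.9, 29.0, 45.4]
orientation: [-3.123, -0.339, 0.001]
ft_force: [0.1, -0.5, 0.9]
width: 36.5
```

Request:
{"api": "move_arm", "payload": {"deltas": [[150,0,-0.001,0,0],[150,0,-0.002,0,0],[150,0,-0.003,0,0],[150,0,-0.004,0,0],[150,0,-0.005,0,0]]}}

```text
t: 13.83
ee_pos: [503.1, 33.5, 45.6]
orientation: [3.123, 0.338, 0.0]
ft_force: [0.9, -0.6, 0.4]
width: 36.0
```

Run:
```python
from h import *
o=get_obs(); st(o)
im=get_image('wrist'); cv2.imwrite('pics/w11.png',cv2.resize(im[140:290,90:440],None,fx=2.2,fy=2.2))
```

```text
t 13.83 tcp [503.1  33.5  45.6] jawang -1.355 z [ 0. -0. -1.] F [ 0.87 -0.63  0.38] w 36.0 q [ 0.04  0.56  1.99 -0.    0.58  1.4 ]
```

View pics/w11.png

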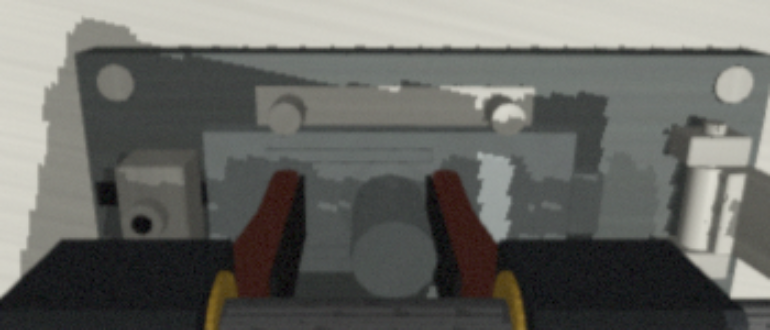

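Request:
{"api": "move_arm", "payload": {"deltas": [[150,0,-0.0005,0,0],[150,0,-0.001,0,0],[150,0,-0.0014,0,0],[150,0,-0.0017,0,0]]}}

```text
t: 14.22
ee_pos: [502.7, 35.2, 45.6]
orientation: [3.123, 0.338, 0.0]
ft_force: [-0.8, -1.1, -0.4]
width: 36.0
```

Request:
{"api": "move_arm", "payload": {"deltas": [[150,0,-0.0003,0,0],[150,0,-0.0006,0,0],[150,0,-0.0009,0,0]]}}

```text
t: 14.47
ee_pos: [502.5, 36.0, 45.6]
orientation: [3.123, 0.338, 0.0]
ft_force: [-1.0, -1.5, 0.9]
width: 35.8
```

Run:
```python
from h import *
o=get_obs(); st(o)
im=get_image('wrist'); cv2.imwrite('pics/w12.png',cv2.resize(im[180:270,130:230],None,fx=6,fy=6))
```

```text
t 14.47 tcp [502.5  36.   45.6] jawang -1.355 z [ 0. -0. -1.] F [-1.02 -1.54  0.87] w 35.8 q [ 0.05  0.56  1.99 -0.    0.58  1.4 ]
```

View pics/w12.png

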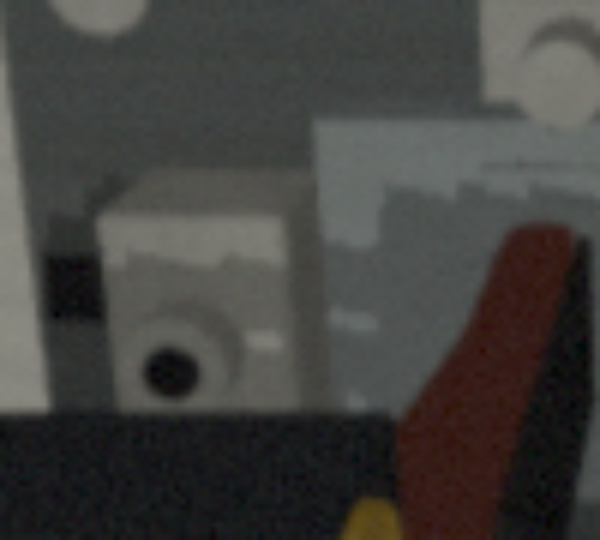

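Request:
{"api": "move_arm", "payload": {"deltas": [[150,0,-0.0002,0,0],[150,0,-0.0004,0,0],[150,0,-0.0006,0,0]]}}

```text
t: 14.77
ee_pos: [502.4, 36.6, 45.6]
orientation: [3.123, 0.338, 0.0]
ft_force: [-0.4, -0.9, 1.3]
width: 35.9
```

Request:
{"api": "move_arm", "payload": {"deltas": [[150,0,-0.0002,0,0],[150,0,-0.0004,0,0],[150,0,-0.0006,0,0]]}}

```text
t: 15.02
ee_pos: [502.3, 37.2, 45.6]
orientation: [3.123, 0.338, 0.0]
ft_force: [-1.0, -1.7, 0.3]
width: 35.9
```

Request:
{"api": "move_arm", "payload": {"deltas": [[150,0,-0.0002,0,0],[150,0,-0.0004,0,0]]}}

```text
t: 15.18
ee_pos: [502.2, 37.6, 45.6]
orientation: [3.123, 0.339, 0.0]
ft_force: [0.4, -3.6, 0.2]
width: 35.9
```

Request:
{"api": "move_arm", "payload": {"deltas": [[150,0,-0.0002,0,0],[150,0,-0.0002,0,0]]}}

```text
t: 15.35
ee_pos: [502.2, 37.6, 45.6]
orientation: [3.123, 0.338, 0.0]
ft_force: [0.8, -4.1, -0.2]
width: 36.3
```

Request:
{"api": "move_arm", "payload": {"deltas": [[150,0,-0.0002,0,0],[150,0,-0.0002,0,0]]}}

```text
t: 15.52
ee_pos: [502.3, 37.6, 45.6]
orientation: [3.123, 0.339, 0.0]
ft_force: [0.8, -5.5, 0.9]
width: 36.4
```

```bash
python3 f.py
```

```text
jig x [-0.4 -0.9 -1.2 -1.2] y [-5.6 -6.1 -6.2 -6.1] z [0.9 0.1 0.7 0.5]
t 15.67 tcp [502.2  37.6  45.6] jawang -1.355 z [ 0. -0. -1.] F [ 0.09 -6.23  0.46] w 36.3 q [ 0.05  0.56  1.99 -0.    0.58  1.41]
```

Request:
{"api": "move_arm", "payload": {"deltas": [[150,0,-0.0002,0,0],[150,0,-0.0003,0,0],[150,0,-0.0003,0,0],[150,0,-0.0003,0,0]]}}

```text
t: 16.0
ee_pos: [502.2, 37.7, 45.6]
orientation: [3.123, 0.339, 0.0]
ft_force: [1.5, -8.1, 0.6]
width: 36.7
```

```bash
python3 f.py
python3 - <<'E'
from h import *
im=get_image('wrist'); cv2.imwrite('pics/w13.png',cv2.resize(im[140:290,90:440],None,fx=2.2,fy=2.2))
E
```

```text
jig x [-0.3 -0.8 -1.4 -0.4] y [-8.2 -6.7 -7.4 -7.6] z [0.6 0.7 0.2 0.6]
t 16.15 tcp [502.2  37.7  45.6] jawang -1.355 z [ 0.    -0.001 -1.   ] F [ 1.26 -7.46  0.56] w 35.8 q [ 0.05  0.56  1.99 -0.    0.58  1.41]
```

View pics/w13.png

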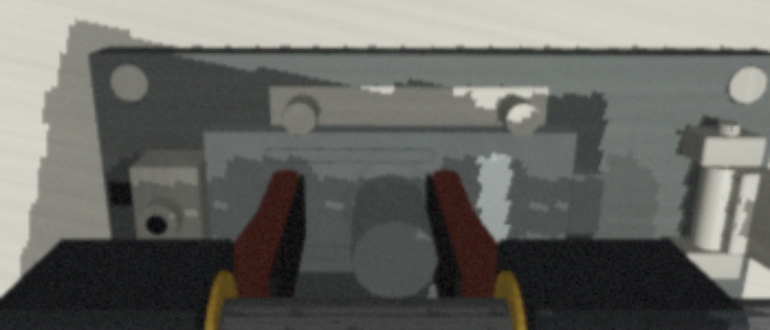

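Request:
{"api": "move_arm", "payload": {"deltas": [[150,0,0.002,0,0],[150,0,0.005,0,0],[150,0,0.0085,0,0],[150,0,0.0085,0,0],[150,0,0.0085,-0.02,0]]}}

```text
t: 16.62
ee_pos: [501.7, 29.8, 63.3]
orientation: [-3.123, -0.338, 0.008]
ft_force: [-0.8, -0.5, 0.1]
width: 36.1
```

Request:
{"api": "move_arm", "payload": {"deltas": [[150,0,0,-0.04,0],[150,0,0,-0.08,0],[150,0,0,-0.1,0],[255,0,0,-0.1,0],[255,0,0,-0.1,0]]}}

```text
t: 17.03
ee_pos: [504.5, 30.1, 166.6]
orientation: [3.123, 0.338, 0.004]
ft_force: [-0.5, -0.4, -0.5]
width: 26.3
```

Run:
```python
from h import *
o=get_obs(); st(o)
to(536.5,-120.9,165,-1.355,o)
im=get_image('wrist'); cv2.imwrite('pics/w14.png',im)
im=get_image('side'); cv2.imwrite('pics/s14.png',cv2.resize(im[130:240,170:300],None,fx=5,fy=5))
print([(round(d['conf'],2),np.round(d['location'],1)) for c in('wrist','side') for d in place_of(c,'leaf_tip')])
```

```text
t 17.03 tcp [504.5  30.1 166.6] jawang -1.355 z [ 0.003  0.    -1.   ] F [-0.53 -0.45 -0.48] w 26.3 q [0.04 0.35 1.95 0.   0.84 1.39]
delta mm [ -1.1 154.3   1.6] roll -0.000
[(0.92, array([532.2, -91.4,  98.2])), (0.74, array([530.4, -92.4, 100. ])), (0.52, array([ 446.8, -291.2,    8.5]))]
```

View pics/w14.png

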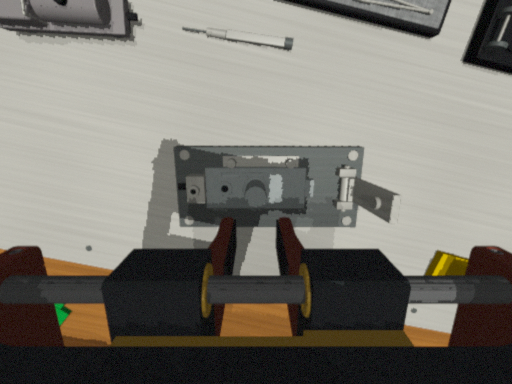

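View pics/s14.png

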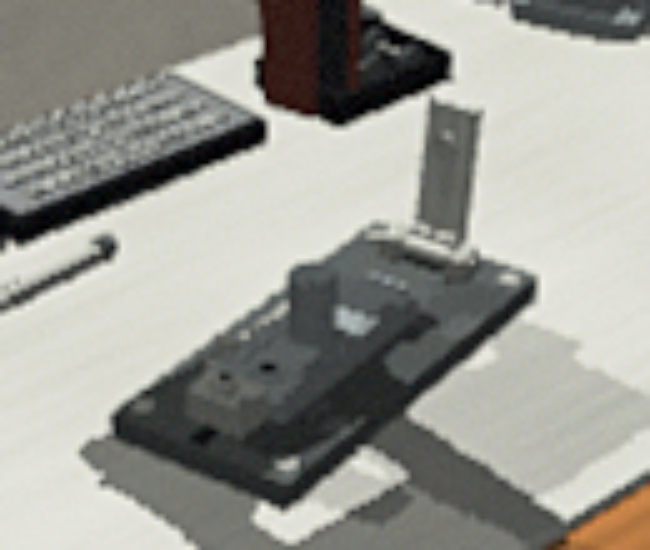

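Request:
{"api": "move_arm", "payload": {"deltas": [[255,0,0.03,0,0],[255,0,0.065,0,0],[255,-0.001,0.1,0,0],[255,-0.001,0.13,0,0],[255,-0.001,0.155,0,0]]}}

```text
t: 17.65
ee_pos: [535.5, -123.5, 163.9]
orientation: [-3.123, -0.337, 0.004]
ft_force: [0.2, 0.5, 0.0]
width: 0.5
```

Request:
{"api": "move_arm", "payload": {"deltas": [[255,0,0,0,0],[255,0,0,0.03,0],[255,0,0,0.055,0],[255,0,0,0.066,0],[255,0,0,0.066,0]]}}

```text
t: 18.07
ee_pos: [533.4, -120.6, 96.2]
orientation: [-3.121, -0.338, 0.01]
ft_force: [-1.4, -0.3, 0.6]
width: 0.1
```

```bash
cat > look.py <<'E'
from h import *
import sys
O=np.array([503.3,30.5]);y=.216;Rj=np.array([[np.cos(y),-np.sin(y)],[np.sin(y),np.cos(y)]])
o=get_obs(); st(o); print('jig tcp',(Rj.T@(o['ee_pos'][:2]-O)).round(1),'tip z',(o['ee_pos'][2]-14).round(1))
im=get_image('side'); cv2.imwrite(f'pics/{sys.argv[1]}.png',cv2.resize(im[100:240,170:320],None,fx=4.2,fy=4.2))
E
python3 look.py s15
```

```text
t 18.07 tcp [ 533.4 -120.6   96.2] jawang -1.355 z [-0.007  0.002 -1.   ] F [-1.41 -0.33  0.58] w 0.1 q [-0.24  0.52  1.88  0.    0.75  1.11]
jig tcp [  -3. -154.] tip z 82.2
```

View pics/s15.png

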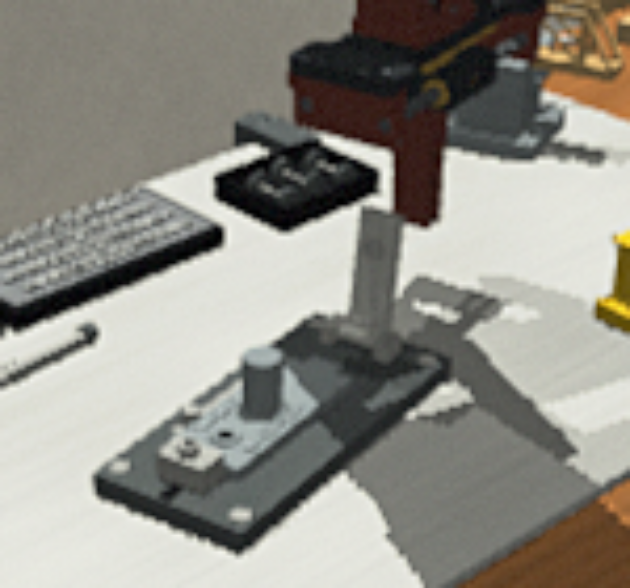

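Request:
{"api": "move_arm", "payload": {"deltas": [[255,-0.002,-0.012,0,0],[255,-0.003,-0.018,0,0],[255,-0.003,-0.025,-0.001,0],[255,-0.003,-0.033,-0.002,0],[255,-0.003,-0.041,-0.003,0]]}}

```text
t: 18.53
ee_pos: [524.9, -81.5, 103.7]
orientation: [3.122, 0.339, 0.003]
ft_force: [0.2, -3.2, 0.9]
width: 0.4
```

```bash
python3 look.py s16
```

```text
t 18.53 tcp [524.9 -81.5 103.7] jawang -1.355 z [ 0.002 -0.001 -1.   ] F [ 0.23 -3.24  0.95] w 0.4 q [-0.18  0.48  1.92 -0.    0.73  1.18]
jig tcp [  -2.9 -114. ] tip z 89.7
```

View pics/s16.png

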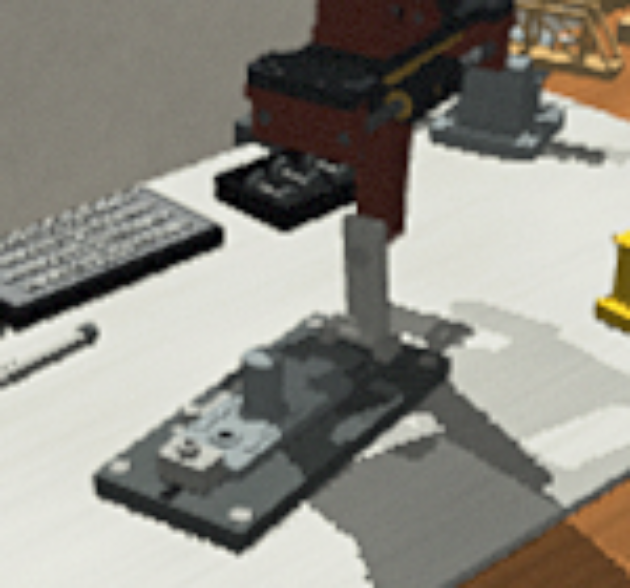

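Request:
{"api": "move_arm", "payload": {"deltas": [[255,0.001,-0.006,0.001,0],[255,0.002,-0.012,0.002,0],[255,0.003,-0.018,0.004,0],[255,0.003,-0.024,0.007,0],[255,0.003,-0.03,0.01,0]]}}

```text
t: 19.0
ee_pos: [521.0, -51.7, 92.3]
orientation: [-3.123, -0.338, -0.001]
ft_force: [1.4, -0.8, 1.9]
width: 0.5
```

```bash
python3 look.py s17
```

```text
t 19.00 tcp [521.  -51.7  92.3] jawang -1.355 z [ 0.001  0.    -1.   ] F [ 1.37 -0.84  1.94] w 0.5 q [-0.12  0.5   1.94  0.    0.7   1.23]
jig tcp [ -0.3 -84.1] tip z 78.3
```

View pics/s17.png

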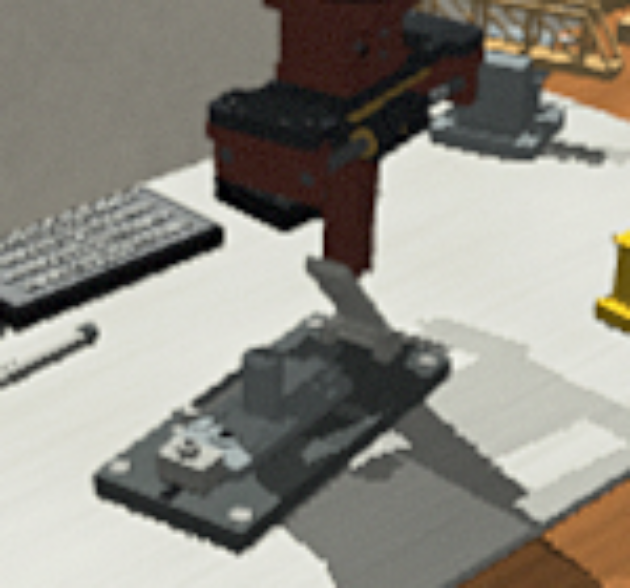

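Request:
{"api": "move_arm", "payload": {"deltas": [[255,0,-0.007,0.0025,0],[255,0,-0.0125,0.006,0],[255,0,-0.017,0.01,0],[255,0,-0.0205,0.0147,0],[255,0,-0.0235,0.0195,0]]}}

```text
t: 19.47
ee_pos: [515.6, -28.7, 72.6]
orientation: [-3.123, -0.338, 0.001]
ft_force: [-0.5, 1.6, 2.0]
width: 0.5
```

Request:
{"api": "move_arm", "payload": {"deltas": [[255,0,-0.0015,0.0025,0],[255,0,-0.003,0.0055,0],[255,0,-0.004,0.008,0],[255,0,-0.005,0.01,0],[255,0,-0.005,0.01,0]]}}

```text
t: 19.88
ee_pos: [514.5, -24.4, 62.6]
orientation: [-3.123, -0.338, 0.001]
ft_force: [0.4, -0.1, -0.5]
width: 0.1
```

```bash
python3 look.py s18
```

```text
t 19.88 tcp [514.5 -24.4  62.6] jawang -1.355 z [-0.001 -0.    -1.   ] F [ 0.39 -0.07 -0.54] w 0.1 q [-0.07  0.54  1.97 -0.    0.63  1.28]
jig tcp [ -0.8 -56. ] tip z 48.6
```

View pics/s18.png

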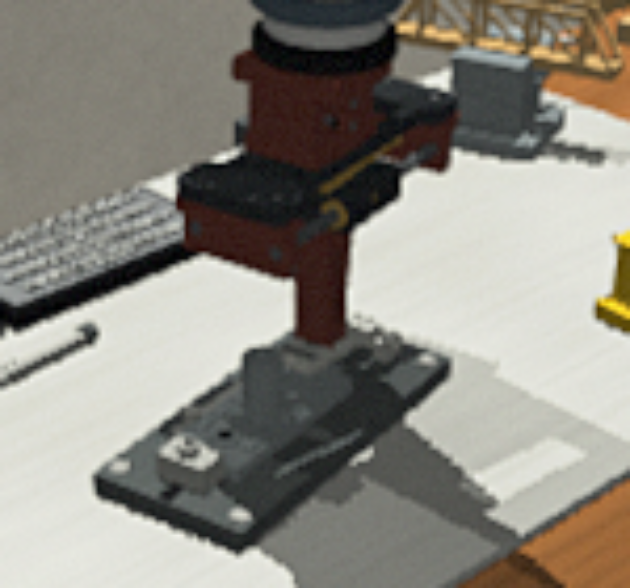

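Request:
{"api": "move_arm", "payload": {"deltas": [[255,0,-0.0005,0.0015,0],[255,0,-0.001,0.003,0],[255,0,-0.001,0.0045,0],[255,0,-0.001,0.005,0],[255,0,-0.001,0.005,0]]}}

```text
t: 20.35
ee_pos: [514.5, -23.4, 58.0]
orientation: [-3.123, -0.338, 0.0]
ft_force: [-0.4, 0.1, 0.3]
width: 0.6
```

Request:
{"api": "move_arm", "payload": {"deltas": [[255,0,0,0.0005,0],[255,0,0,0.001,0],[255,0,0,0.0013,0],[255,0,0,0.0013,0]]}}

```text
t: 20.68
ee_pos: [514.5, -23.4, 56.8]
orientation: [-3.123, -0.338, -0.0]
ft_force: [-1.1, 1.2, 1.5]
width: 0.6
```

Request:
{"api": "move_arm", "payload": {"deltas": [[255,0,0,0.0003,0],[255,0,0,0.0006,0],[255,0,0,0.0006,0]]}}

```text
t: 20.93
ee_pos: [514.6, -23.4, 56.5]
orientation: [-3.123, -0.338, -0.0]
ft_force: [-0.7, 2.2, 6.6]
width: 0.4
```

Request:
{"api": "move_arm", "payload": {"deltas": [[255,0,0,0.0002,0],[255,0,0,0.0004,0],[255,0,0,0.0004,0]]}}

```text
t: 21.18
ee_pos: [514.6, -23.4, 56.4]
orientation: [-3.123, -0.338, -0.0]
ft_force: [-3.1, 1.6, 10.3]
width: 0.1
```

Request:
{"api": "move_arm", "payload": {"deltas": [[255,0,0,-0.002,0],[255,0,0,-0.01,0],[255,0,0,-0.04,0],[255,0,0,-0.08,0],[255,0,0,-0.11,0]]}}

```text
t: 21.6
ee_pos: [514.6, -23.6, 167.9]
orientation: [3.123, 0.338, 0.0]
ft_force: [1.8, 0.0, 0.2]
width: 0.6
```

Request:
{"api": "move_arm", "payload": {"deltas": [[255,-0.035,0,-0.01,0],[255,-0.07,0,-0.02,0],[255,-0.1,0,-0.03,0],[255,-0.1,0,-0.03,0],[255,-0.1,0,-0.03,0]]}}

```text
t: 22.02
ee_pos: [416.2, -45.2, 196.8]
orientation: [3.123, 0.337, 0.003]
ft_force: [-0.5, -0.1, 0.5]
width: 0.2
```

```bash
python3 look.py s19
python3 - <<'E'
from h import *
o=get_obs()
im=get_image('wrist'); cv2.imwrite('pics/w19.png',cv2.resize(im[60:220,130:400],None,fx=2.9,fy=2.9,interpolation=cv2.INTER_CUBIC))
im=get_image('top'); cv2.imwrite('pics/t19.png',im)
for n in('leaf_tip','casting_post','edge_a','square_end','end_stop','cleaning_car','pin_drill','loco_shell'):
  for c in('wrist','side'):
    print(n,c,[(round(d['conf'],2),np.round(d['location'],1)) for d in place_of(c,n)][:3])
E
```

```text
t 22.02 tcp [416.2 -45.2 196.8] jawang -1.356 z [ 0.002 -0.    -1.   ] F [-0.48 -0.05  0.53] w 0.2 q [-0.14  0.18  2.1  -0.    0.86  1.22]
jig tcp [-101.3  -55.3] tip z 182.8
leaf_tip wrist [(0.74, array([507.8,   5. ,  36.3]))]
leaf_tip side [(0.47, array([511.6,   5.3,  45.8]))]
casting_post wrist [(0.57, array([508.1,  29.2,  44.6])), (0.27, array([496.6,  84.1,  26.9]))]
casting_post side [(0.86, array([509.9,  28.6,  44. ])), (0.7, array([224.8, 284.5,  23.6]))]
edge_a wrist [(0.87, array([536.3,   1.6,  23.9]))]
edge_a side [(0.87, array([268.7, 291.7,   2.6])), (0.76, array([212.4, 330.9,   5.1])), (0.67, array([525.2,  69.6,  28.7]))]
square_end wrist [(0.59, array([495.6,  82.5,  28. ]))]
square_end side [(0.64, array([491.9,  81.8,  20.7])), (0.58, array([179. , 317.1,   5.1]))]
end_stop wrist [(0.96, array([492. ,  94. ,  19.3]))]
end_stop side [(0.66, array([491.5,  95.6,  25.6])), (0.49, array([531. ,  -1.8,  23.5]))]
cleaning_car wrist []
cleaning_car side [(0.9, array([633.3, 246.1,   9.3]))]
pin_drill wrist []
pin_drill side [(0.56, array([651.3,  63.1,   7.7]))]
loco_shell wrist [(0.75, array([ 448. , -287.2,    7.2]))]
loco_shell side [(0.93, array([ 442.5, -288.5,    9.4]))]
```

View pics/s19.png

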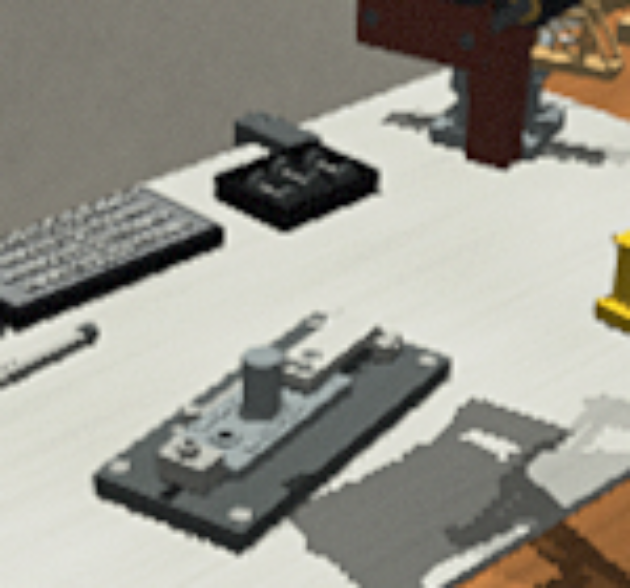

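View pics/w19.png

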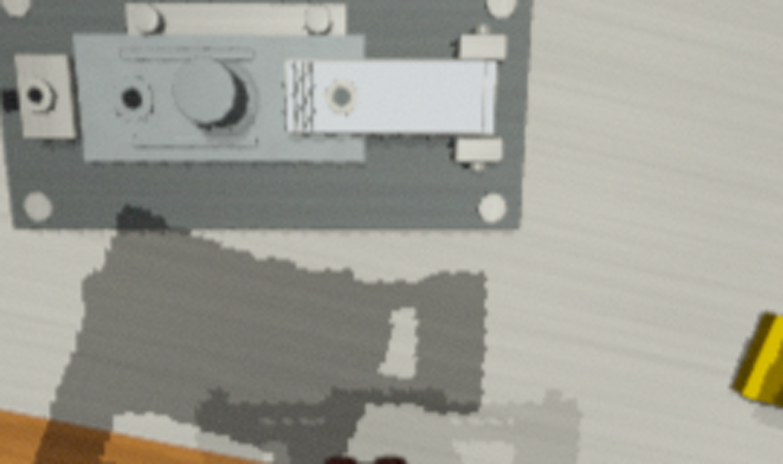

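The views show the casting touching the stop and both dowels, with the leaf level on it. The bystanders haven't moved. Handing in.

```bash
python3 -c "
from workcell import *
print(close_job()); print(get_obs()['t'])"
```

```text
the job is handed in; nothing more can be done
None
the job is handed in; nothing more can be done
```

The casting is loaded in the jig, located by feel against the dowels and then the stop, with the leaf closed on it. I handed the job in at about 23 s of the 66 s allowed.

- **Laying down:** I gripped the grey casting by its post and laid it flat on the bed, tongue towards the leaf. It was about 7 mm clear of the dowels and 9 mm clear of the stop. I left the green look-alike alone.
- **Dowels:** I pushed low on the post and held it against both dowels at about 7.5 N. The highest reading was 8.5 N along the jig's x.
- **End stop:** I then slid it along the dowels and held it against the stop at about 7.5 N, with a highest reading of 8.2 N.
- **Leaf:** I swung the leaf over from behind and pressed it down until it stopped firmly, then lifted off. The last reading was 10.3 N at the fingertips, which is a little more than I needed.

**Last checks:** The side and wrist pictures show the square end on the stop, the long edge on both dowels and the leaf level. The robot is touching nothing. The cleaning car, loco shell and pin drill are where they started, to within the networks' few-mm accuracy.

**Disagreements:**
- The network's leaf-tip points (z 36 and 46 mm) straddle the level height of 50 mm at the bench, and the casting-post points are a few mm off the seated position. I trusted the pictures and the felt stop instead.
- While pressing on the dowels there was also an upward force of up to 6 N and about 2 N sideways. I put this down to friction of the finger on the post.

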